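# Put the drinks trolley in order

### The arm

A 7-joint arm with a two-finger parallel gripper is mounted at the origin on the work surface. World frame = base frame: x ahead of the robot, y to its left, z up, the work surface at z = 0. Lengths are in m, angles in rad, forces in N, time in s.
With the tool pointing down it reaches from about 0.425 to 0.875 m from the base axis. Payload 9.9 kg.
Tool frame: the origin (TCP) lies midway between the tips of the shut fingers; the grasp point (between the pads) lies 19 mm behind it; z points along the fingers, y is the line along which they close (so a half turn about z gives the same grasp; the last joint's range is limited). The gripper opens to 85 mm and grips with 20 to 120 N. Pads are 22 mm wide; open, the fingers measure 114 mm over their backs; the gripper's body (76 mm by 85 mm) begins 54 mm behind the grasp point. The pads swing forward as they close: fully open they stand 13 mm farther back than shut.
Start: joints at [-1.234, 0.576, 0.025, 1.437, -0.015, 1.129, -0.057], TCP at [0.276, 0.616, 0.193] pointing down, gripper open.
Joint ranges: [-2.76, 2.76], [-0.34, 2.15], [-1.52, 1.57], [0.19, 2.46], [-1.09, 4.23], [0.17, 1.99], [-2.82, 2.82]. Speed limits (rad/s): [2.22, 2.22, 3.01, 3.01, 3.14, 3.14, 3.14].

### API

Orientations are given as a unit quaternion [x, y, z, w].
In Python, from rig import robot gives the robot as it stands.
- The arm moves only by the tool servo_tool, never from a script. Its argument "commands" is a list of rows, each an object with "hand": the finger opening in mm, from 0 to 85.4; "delta_pos": the shift along the tool's x, y, z in mm, a list of three; "turn": the turn about the tool's z in degrees. A call has 1 to 5 rows; each row is the pose to reach, as a shift and turn from the pose commanded when the call began, along the tool's axes at that moment; what a row does not reach only later rows make up. A row lasts 1/8 s, in which the tool goes at most 62.5 mm and 10.7 degrees, less where a joint would pass 70% of its speed; a pose out of reach is approached as far as the arm can. A call with a gripper value outside its range is refused whole. The fingers move at their own pace and stop on an object; the grip force is fixed at half the most. Time passes only in rows, so rows that repeat a pose let the fingers close. It gives the time, the measured TCP pose, the force, the opening and the grip force at its end, in the units of the state.
- robot.get_state(): the state, without advancing time (a new reading comes with each control period).
- robot.capture(name): name is "side" or "top"; returns (picture, depth): 400x640x3 uint8, blue, green, red; 400x640 float32, m along the optical axis (not along the pixel's ray), 0 where there is no reading.
- robot.camera_model(name): a dict with "mtx" (3x3 intrinsics, pixels), "k1" (the pictures are not rectified: a ray, as slopes to the right and down, at radius r is drawn at 1 + k1 r^2 times it, then the intrinsics apply), "pose" (4x4, takes a point from camera to world coordinates). Camera axes: x right, y up, looking along -z (the intrinsics and any distortion apply to the point x, -y, -z); pixel columns grow to the right and rows downward; lengths in m; the calibration is good to about 2 mm. A picture is of the moment at which its call begins. camera_model takes no time and is no camera call.
- robot.hand_in(): hands the job in; it is judged then, once.
The state is a dict: "t": time; "qpos": joint angles; "dq": joint speeds; "effort": joint torques, N m; "tcp_pos": TCP position; "ee_rot": TCP orientation; "contact_force": force on the tool from outside, world axes, zero at the start; "wrist_torque": the same for the moment, N m; "gripper_width": opening from 0.0 (shut) to 1.0 (fully open); "grasp_force": force on a finger pad.
Only numpy, scipy, OpenCV 4.12 (cv2) and the standard library are available. Lean on these libraries where they do the work, as an engineer would, in place of code of your own. Each camera call takes 0.05 s, during which the arm holds its last target. There are 200 camera calls.

### The job

Put the drinks trolley in order: the turntable is for amber bottles only, so move the green bottle from it to the middle of the slate coaster and stand the spare amber bottle centrally on the rubber pad that this frees. Stand the cork stopper in the middle of the blue dish and the steel jigger in the middle of the brass tray, each upright the way up you found it. Keep every bottle upright throughout, and leave the two amber bottles already on the turntable where they are.

Things in the scene. Friction and masses are not known exactly. Their poses are not given: they have to be found in the camera images.
- turntable: fixed aluminium disc, locked, 200 mm diameter, top face 20 mm above the trolley; origin at the centre of its underside, z up. Three flush black rubber pads, 54 mm diameter, are the bottle places: centres in the disc's own x, y at (62, 0), (-31, 53.7), (-31, -53.7) mm. At the start each pad carries one bottle; which one is under the green bottle varies
- green: small green glass bottle with a white cap and paper label, standing on one of the turntable's pads; 44 mm diameter up to 68 mm, shoulder narrowing to a 22 mm neck at 84 mm, cylindrical cap 30 mm diameter from 92 to 120 mm (the top); about 0.18 kg; loose; origin at the centre of the underside, z up
- amber_a: small amber glass bottle with a black cap and paper label, rightly on the turntable, to be left there; 44 mm diameter up to 68 mm, shoulder narrowing to a 22 mm neck at 84 mm, cylindrical cap 30 mm diameter from 92 to 120 mm (the top); about 0.18 kg; loose; origin at the centre of the underside, z up
- amber_b: a second, identical amber bottle, rightly on the turntable, to be left there; 44 mm diameter up to 68 mm, shoulder narrowing to a 22 mm neck at 84 mm, cylindrical cap 30 mm diameter from 92 to 120 mm (the top); about 0.18 kg; loose; origin at the centre of the underside, z up
- spare: the spare amber bottle, identical to the two on the turntable but standing by itself on the trolley top; 44 mm diameter up to 68 mm, shoulder narrowing to a 22 mm neck at 84 mm, cylindrical cap 30 mm diameter from 92 to 120 mm (the top); about 0.18 kg; loose; origin at the centre of the underside, z up
- stopper: cork bottle stopper standing on its head: dark wooden head 36 mm diameter, 14 mm high at the bottom, cork shank 23 mm diameter pointing up from it to 54 mm; about 35 g; loose; origin at the centre of the underside of the wooden head, z up along the shank
- jigger: steel double-cone bar measure, standing upright, 76 mm tall: lower foot 40 mm diameter up to 10 mm, waist 22 mm diameter at 32 to 38 mm, upper open cup with a straight cylindrical band 42 mm diameter from 55 to 76 mm; about 0.12 kg; loose; origin at the centre of the underside of the foot, z up towards the open cup
- coaster: square dark grey slate coaster, 96 x 96 mm, 8 mm thick, lying flat, fixed; origin at the centre of its underside, top face 8 mm above
- blue_dish: round blue ceramic dish, 100 mm outer diameter at the rim, rim 12 mm high, wall 4 mm, flat inner floor about 84 mm diameter lying 4 mm above the trolley; fixed; origin at the centre of its underside
- brass_tray: round brass tray of the same shape as the blue dish: 100 mm outer diameter at the rim, rim 12 mm high, wall 4 mm, flat inner floor about 84 mm diameter lying 4 mm above the trolley; fixed; origin at the centre of its underside

How it is judged:
At the end, for the whole second after the job is handed in: Green bottle on the coaster, stopper in the blue dish, jigger in the brass tray, each within 15 mm of the middle; spare within 13 mm (turntable x and y) of the freed pad; the other ambers moved under 15 mm. All upright (0.12 rad), resting on their supports (4 mm), at rest, released (horizontal distance between green and coaster below 0.015 m and z of green in the frame of coaster between 0.004 and 0.012 m and horizontal distance between stopper and blue_dish below 0.015 m and z of stopper in the frame of blue_dish between 0 and 0.008 m and horizontal distance between jigger and brass_tray below 0.015 m and z of jigger in the frame of brass_tray between 0 and 0.008 m and z of spare in the frame of turntable between 0.016 and 0.024 m and ((x of spare in the frame of turntable between 0.049 and 0.075 m and y of spare in the frame of turntable between -0.013 and 0.013 m) or (x of spare in the frame of turntable between -0.044 and -0.018 m and y of spare in the frame of turntable between 0.0407 and 0.0667 m) or (x of spare in the frame of turntable between -0.044 and -0.018 m and y of spare in the frame of turntable between -0.0667 and -0.0407 m)) and distance of each of amber_a, amber_b from where it was at the start of the episode below 0.015 m and angle between each of green, spare, stopper, jigger, amber_a, amber_b's own z axis and vertical below 0.12 rad and linear speed of each of green, spare, stopper, jigger, amber_a, amber_b below 0.02 m/s and angular speed of each of green, spare, stopper, jigger, amber_a, amber_b below 0.3 rad/s); the robot touches nothing.
It fails at once if a bottle is tipped over (more than 0.6 rad from upright) (angle between any of green, spare, amber_a, amber_b's own z axis and vertical above 0.6 rad).
It fails at once if one of the two amber bottles that belong on the turntable is moved by more than 20 mm (distance of any of amber_a, amber_b from where it was at the start of the episode above 0.02 m).
It also fails if it takes over 109 s, if anything falls off the work surface, if the arm or the gripper's body presses on something with over 40 N, if the wrist force passes 120 N, or if a joint passes its speed limit or range.

## Working session

There is one attempt and no reset: what is moved stays moved. The work goes in short steps, Python scripts to look and compute and a tool call to move; the robot and the scene stay as the last step left them, time stands still between calls to the robot, and variables do not carry over. Pictures are saved under pics/ and viewed, at most 14 in all, crops included, and the job is handed in when it is done.

Besides the shell and the picture viewer there is one more tool, called after "Call:" as a command line: name --argument value ..., lists and objects as JSON in quotes. servo_tool: Moves the arm, as the interface text tells. Its arguments: {"type":"object","properties":{"commands":{"type":"array"}},"required":["commands"]}

```bash
mkdir -p pics; ls; python3 - <<'E'
from rig import robot
import cv2,numpy as np
s=robot.get_state(); print({k:np.round(v,3).tolist() for k,v in s.items()})
for n in("side","top"):
    p,d=robot.capture(n); cv2.imwrite(f"pics/{n}0.png",p); np.savez(f"{n}0.npz",p=p,d=d)
    m=robot.camera_model(n); print(n,m, (d>0).mean())
E
```

```text
pics
{'t': 0.0, 'qpos': [-1.234, 0.577, 0.025, 1.438, -0.015, 1.129, -0.057], 'dq': [0.001, 0.0, 0.001, 0.001, 0.0, 0.001, 0.001], 'effort': [0.002, -76.577, 2.252, -28.598, 0.016, 0.012, 0.0], 'tcp_pos': [0.276, 0.616, 0.192], 'ee_rot': [0.209, 0.978, -0.001, -0.0], 'contact_force': [-0.011, -0.536, 0.219], 'wrist_torque': [0.005, -0.028, -0.008], 'grasp_force': 0.0, 'gripper_width': 1.0}
side {'mtx': array([[418.80279638,   0.        , 319.81295345],
       [  0.        , 418.80279638, 203.09297284],
       [  0.        ,   0.        ,   1.        ]]), 'k1': -0.04193891422875599, 'pose': array([[ 0.91383821,  0.30425354, -0.26894146,  0.21599199],
       [-0.40593578,  0.6668955 , -0.62487321, -0.72522977],
       [-0.01076404,  0.68020598,  0.73294199,  0.87407022],
       [ 0.        ,  0.        ,  0.        ,  1.        ]])} 0.9959453125
top {'mtx': array([[494.64211278,   0.        , 315.7791973 ],
       [  0.        , 494.64211278, 197.08081942],
       [  0.        ,   0.        ,   1.        ]]), 'k1': -0.053100534568636316, 'pose': array([[ 0.02019098,  0.99594667, -0.08765015,  0.42823577],
       [-0.99974339,  0.01921158, -0.01200328,  0.00150618],
       [-0.01027073,  0.08787002,  0.996079  ,  1.16631879],
       [ 0.        ,  0.        ,  0.        ,  1.        ]])} 0.99600390625
```

View pics/side0.png

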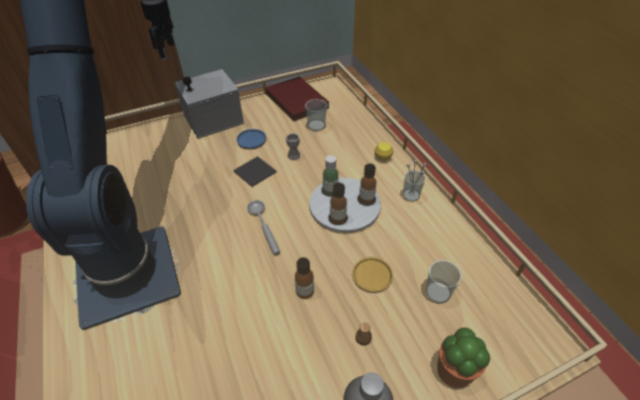

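View pics/top0.png

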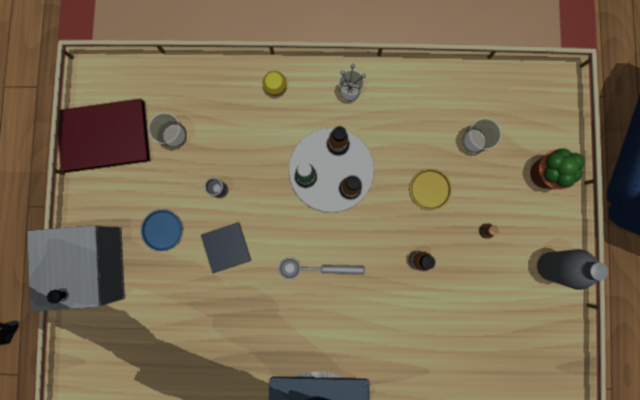

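Both views show everything. In the top picture the turntable is at (331,170), the green cap at (304,170) and the ambers at (338,134) and (351,185). The spare is at (426,262), stopper (490,231), jigger (216,187), coaster (226,247), blue dish (162,230) and brass tray (431,189).

The same things appear in the side picture, for example the green cap at (330,162), spare cap (303,265), stopper (364,327) and jigger (293,140).

```bash
cat > h.py <<'E'
import numpy as np,cv2
from rig import robot
def rays(cam,px):
    K,k1,T=cam["mtx"],cam["k1"],cam["pose"]
    px=np.asarray(px,float).reshape(-1,1,2)
    u=cv2.undistortPoints(px,K,np.array([k1,0,0,0.]))[:,0]
    return T[:3,3],np.c_[u[:,0],-u[:,1],-np.ones(len(u))]@T[:3,:3].T   # scaled to optical depth 1
def plane(cam,px,z):
    o,r=rays(cam,px); return o+r*((z-o[2])/r[:,2])[:,None]
def cloud(cam,d):
    v,u=np.mgrid[:d.shape[0],:d.shape[1]]
    o,r=rays(cam,np.c_[u.ravel(),v.ravel()])
    return (o+r*d.ravel()[:,None]).reshape(*d.shape,3)
def two(pt,ps):
    "closest point of the rays of a top and a side pixel, and their gap"
    (a,r),(b,q)=[rays(robot.camera_model(n),[p]) for n,p in(("top",pt),("side",ps))]
    r,q=r[0],q[0]; t=np.linalg.lstsq(np.c_[r,-q],b-a,rcond=None)[0]
    A,B=a+r*t[0],b+q*t[1]; return (A+B)/2,np.linalg.norm(A-B)
E
python3 - <<'E'
from h import *
C={};D={}
for n in("top","side"):
    f=np.load(n+"0.npz");D[n]=f["p"];C[n]=cloud(robot.camera_model(n),f["d"])
W=lambda n,u,v,r:(slice(v-r,v+r+1),slice(u-r,u+r+1))
for n,cs in dict(top=dict(green=(304,170),A=(338,134),B=(351,185),spare=(426,262),stopper=(490,231),jigger=(216,187)),
  side=dict(green=(330,162),A=(369,171),B=(339,190),spare=(303,265),stopper=(364,325),jigger=(293,140))).items():
    for k,c in cs.items():
        p=C[n][W(n,*c,16)].reshape(-1,3); z=np.percentile(p[:,2],99.3)
        q=p[p[:,2]>z-.006]
        print(n,k,"ztop",z.round(4),"mean",q.mean(0).round(4),"mid",((q.min(0)+q.max(0))/2).round(4),np.ptp(q,0).round(3),len(q))
hsv={n:cv2.cvtColor(D[n],cv2.COLOR_BGR2HSV) for n in D}
for n,cs in dict(top=dict(table=(331,170,50),coaster=(226,247,32),blue=(162,230,26),brass=(431,189,27)),
  side=dict(table=(345,204,42),coaster=(255,171,24),blue=(252,139,18),brass=(372,275,24))).items():
    for k,(u,v,r) in cs.items():
        P=C[n][W(n,u,v,r)];H=hsv[n][W(n,u,v,r)].astype(int)
        m={"table":(H[...,1]<60)&(H[...,2]>90)&(abs(P[...,2]-.02)<.008),"coaster":(H[...,2]<85),"blue":(abs(H[...,0]-108)<14)&(H[...,1]>90),"brass":(H[...,1]>135)&(H[...,2]>80)}[k]
        m=m.astype(np.uint8)
        cn=max(cv2.findContours(m,0,2)[0],key=cv2.contourArea); hull=cv2.convexHull(cn)
        zz=np.median(P[m>0][:,2]); z={"table":.02,"coaster":.008}.get(k,.012)
        w=plane(robot.camera_model(n),hull[:,0]+[u-r,v-r],z)[:,:2].astype(np.float32)
        if k=="coaster": e=cv2.minAreaRect(w)
        else: e=cv2.minEnclosingCircle(w)
        print(n,k,"zmed",zz.round(4),np.percentile(P[m>0][:,2],[5,95]).round(4),e, cv2.fitEllipse(w) if len(w)>5 else "")
# occupied heights for obstacles
t=C["top"]
for nm,(u,v,r) in dict(box=(75,268,40),shaker=(570,268,30),spoon=(330,269,20),glass=(168,130,15),plant=(560,168,20)).items():
    p=t[W("top",u,v,r)].reshape(-1,3);p=p[p[:,2]>.02];print(nm,np.percentile(p,[1,99],0).round(3) if len(p) else "")
E
```

```text
top green ztop 0.1435 mean [0.5715 0.039  0.1706] mid [0.5091 0.028  0.652 ] [0.162 0.053 1.029] 135
top A ztop 0.1425 mean [ 0.6526 -0.0317  0.154 ] mid [ 0.5494 -0.0218  0.6515] [0.242 0.047 1.03 ] 142
top B ztop 0.1428 mean [ 0.5488 -0.0619  0.1534] mid [ 0.4965 -0.0371  0.6516] [0.136 0.077 1.029] 149
top spare ztop 0.1228 mean [ 0.3898 -0.2205  0.1403] mid [ 0.4017 -0.119   0.6416] [0.053 0.241 1.049] 154
top stopper ztop 0.0581 mean [ 0.4579 -0.3546  0.1458] mid [ 0.4495 -0.1978  0.6092] [0.043 0.399 1.114] 73
top jigger ztop 0.0788 mean [0.5365 0.2315 0.1407] mid [0.4955 0.133  0.6196] [0.134 0.263 1.093] 67
side green ztop 0.1404 mean [0.5653 0.0151 0.1579] mid [ 0.4028 -0.3374  0.5043] [0.374 0.776 0.739] 75
side A ztop 0.1411 mean [ 0.6325 -0.0697  0.1742] mid [ 0.4422 -0.3732  0.5047] [0.452 0.704 0.739] 82
side B ztop 0.1408 mean [ 0.5384 -0.0899  0.1644] mid [ 0.3905 -0.3882  0.505 ] [0.349 0.674 0.738] 86
side spare ztop 0.1212 mean [ 0.3851 -0.2318  0.125 ] mid [ 0.3085 -0.4691  0.4948] [0.185 0.512 0.758] 125
side stopper ztop 0.0556 mean [ 0.4556 -0.3928  0.0624] mid
[... 1134 characters left out ...]
81973267) ((0.591525137424469, -0.024807702749967575), (0.1979287713766098, 0.2031187117099762), 159.89744567871094)
side coaster zmed 0.0065 [0.0037 0.0094] ((0.4068908989429474, 0.21860437095165253), (0.0917728841304779, 0.09264438599348068), 19.522441864013672) ((0.4070858061313629, 0.2179364562034607), (0.11522384732961655, 0.11602817475795746), 22.174291610717773)
side blue zmed 0.0031 [0.0001 0.0066] ((0.44331803917884827, 0.36874255537986755), 0.04264862835407257) ((0.44293972849845886, 0.3687194585800171), (0.08262617886066437, 0.08389264345169067), 75.50910186767578)Traceback (most recent call last):
  File "<stdin>", line 19, in <module>
ValueError: max() iterable argument is empty
```

```bash
cat > tops.py <<'E'
from h import *
CS=dict(top=dict(green=(304,170),A=(338,134),B=(351,185),spare=(426,262),stopper=(490,231),jigger=(216,187)),
  side=dict(green=(330,165),A=(369,171),B=(339,190),spare=(303,265),stopper=(364,325),jigger=(293,140)))
def top_points(n,d,c,r=16,dz=.006):
    P=cloud(robot.camera_model(n),d)[c[1]-r:c[1]+r+1,c[0]-r:c[0]+r+1]
    k=d[c[1]-r:c[1]+r+1,c[0]-r:c[0]+r+1]>0
    p=P[k]; p=p[p[:,2]<.2]; z=np.percentile(p[:,2],98.5)
    return p[abs(p[:,2]-z)<dz]
E
python3 - <<'E'
from tops import *
D={n:np.load(n+"0.npz") for n in CS}
for n in CS:
    for k,c in CS[n].items():
        q=top_points(n,D[n]["d"],c)
        print(n,k,"med",np.median(q,0).round(4),"mid",((q.min(0)+q.max(0))/2).round(4),np.ptp(q,0).round(3),len(q))
n="side";H=cv2.cvtColor(D[n]["p"],cv2.COLOR_BGR2HSV)
print(H[275,372],H[262,372],H[290,385])
t=cloud(robot.camera_model("top"),D["top"]["d"])
for nm,(u,v,r) in dict(box=(75,268,40),shaker=(570,268,30),spoon=(330,269,20),glass=(168,130,15),plant=(560,168,20)).items():
    p=t[v-r:v+r,u-r:u+r].reshape(-1,3);p=p[(p[:,2]>.015)&(p[:,2]<.5)];print(nm,np.percentile(p,[1,99],0).round(3).tolist() if len(p) else "")
E
```

```text
top green med [0.5761 0.0398 0.1397] mid [0.5762 0.0407 0.1403] [0.028 0.027 0.008] 148
top A med [ 0.6555 -0.0322  0.1393] mid [ 0.6564 -0.0314  0.1399] [0.029 0.027 0.008] 147
top B med [ 0.5513 -0.0631  0.1395] mid [ 0.5509 -0.0622  0.1398] [0.028 0.027 0.008] 154
top spare med [ 0.3897 -0.2247  0.1199] mid [ 0.3889 -0.2256  0.1204] [0.028 0.028 0.008] 154
top stopper med [ 0.4595 -0.3861  0.0538] mid [ 0.4606 -0.3867  0.0539] [0.02  0.023 0.009] 85
top jigger med [0.5437 0.2454 0.075 ] mid [0.5437 0.2445 0.0751] [0.039 0.04  0.009] 84
side green med [0.5745 0.0348 0.1383] mid [0.5756 0.0344 0.1382] [0.028 0.032 0.008] 77
side A med [ 0.6532 -0.0367  0.1382] mid [ 0.6548 -0.0357  0.1382] [0.029 0.029 0.009] 82
side B med [ 0.5495 -0.0682  0.1385] mid [ 0.5509 -0.066   0.138 ] [0.028 0.03  0.008] 90
side spare med [ 0.3861 -0.2278  0.1189] mid [ 0.3865 -0.2279  0.1184] [0.029 0.03  0.007] 128
side stopper med [ 0.4582 -0.3893  0.0532] mid [ 0.4583 -0.3888  0.0532] [0.021 0.023 0.008] 91
side jigger med [0.543  0.2392 0.0729] mid [0.5429 0.2411 0.0737] [0.04  0.044 0.011] 60
[ 20 134 166] [ 20 131 167] [ 18  89 157]
box [[0.279, 0.462, 0.05], [0.443, 0.604, 0.181]]
shaker [[0.335, -0.626, 0.021], [0.434, -0.499, 0.213]]
spoon [[0.356, -0.065, 0.015], [0.374, 0.002, 0.023]]
glass [[0.638, 0.324, 0.016], [0.705, 0.391, 0.088]]
plant [[0.556, -0.557, 0.042], [0.641, -0.488, 0.133]]
```

```bash
cat > go.py <<'E'
import sys
from h import *
from scipy.spatial.transform import Rotation as R
def rel(*targets):
    s=robot.get_state(); r=R.from_quat(s["ee_rot"]); p=np.array(s["tcp_pos"])
    print("t",round(s["t"],2),"tcp",p.round(4),"q",np.round(s["ee_rot"],3),"F",np.round(s["contact_force"],1),"w",round(s["gripper_width"]*85.4,1),"g",s["grasp_force"],"q7",np.round(s["qpos"][-1],2))
    for t in targets: print(t,"->",(r.inv().apply(np.array(t)-p)*1000).round(1))
if __name__=="__main__": rel(*[[float(v) for v in a.split(",")] for a in sys.argv[1:]])
E
python3 go.py .276,.616,.28 .5757,.0373,.28
```

```text
t 0.1 tcp [0.2755 0.6157 0.1922] q [ 0.209  0.978 -0.001 -0.   ] F [-0.  -0.1  0.2] w 85.0 g 0.0 q7 -0.06
[0.276, 0.616, 0.28] -> [ -0.3   0.3 -87.8]
[0.5757, 0.0373, 0.28] -> [-510.3 -405.5  -87.1]
```

Call:
servo_tool --commands '[{"hand":85,"delta_pos":[0,0,-50],"turn":0},{"hand":80,"delta_pos":[-10,-8,-90],"turn":0},{"hand":70,"delta_pos":[-55,-43,-90],"turn":0},{"hand":70,"delta_pos":[-100,-80,-90],"turn":0},{"hand":70,"delta_pos":[-145,-115,-90],"turn":0}]'

```text
t: 0.72
tcp_pos: [0.3616, 0.45, 0.2827]
ee_rot: [0.209, 0.978, -0.0, -0.0]
contact_force: [0.7, -0.5, 1.4]
gripper_width: 0.82
grasp_force: 0.0
```

Call:
servo_tool --commands '[{"hand":70,"delta_pos":[-45,-36,0],"turn":0},{"hand":70,"delta_pos":[-90,-72,0],"turn":0},{"hand":70,"delta_pos":[-135,-108,0],"turn":0},{"hand":70,"delta_pos":[-180,-144,0],"turn":0},{"hand":70,"delta_pos":[-225,-180,0],"turn":0}]'

```text
t: 1.35
tcp_pos: [0.4934, 0.1939, 0.2829]
ee_rot: [0.209, 0.978, -0.0, -0.0]
contact_force: [0.3, -0.2, -0.6]
gripper_width: 0.82
grasp_force: 0.0
```

```bash
python3 go.py .5757,.0373,.25 .5757,.0373,.11
```

```text
t 1.35 tcp [0.4934 0.1939 0.2829] q [ 0.209  0.978 -0.    -0.   ] F [ 0.3 -0.2 -0.6] w 70.0 g 0.0 q7 0.74
[0.5757, 0.0373, 0.25] -> [-139.1 -109.3   32.9]
[0.5757, 0.0373, 0.11] -> [-139.1 -109.3  172.9]
```

Call:
servo_tool --commands '[{"hand":70,"delta_pos":[-40,-32,0],"turn":0},{"hand":70,"delta_pos":[-85,-67,0],"turn":0},{"hand":70,"delta_pos":[-120,-95,10],"turn":0},{"hand":70,"delta_pos":[-139,-109,40],"turn":0},{"hand":70,"delta_pos":[-139,-109,90],"turn":0}]'

```text
t: 1.98
tcp_pos: [0.577, 0.0367, 0.1929]
ee_rot: [0.211, 0.978, -0.0, 0.002]
contact_force: [0.5, -0.0, -1.0]
gripper_width: 0.819
grasp_force: 0.0
```

```bash
python3 - <<'E'
from go import *
rel((.5757,.0373,.11))
for n,(u,v) in dict(top=(320,160),side=(335,170)).items():
    p,d=robot.capture(n); a=p[max(v-75,0):v+75,u-100:u+100]
    cv2.imwrite(f"pics/{n}1.png",cv2.resize(a,None,fx=3,fy=3,interpolation=2))
a,b=[cv2.imread(f"pics/{n}1.png") for n in("top","side")]
cv2.imwrite("pics/g1.png",cv2.resize(np.vstack([a,b])[:, :],(400,600)))
E
```

```text
t 1.98 tcp [0.577  0.0367 0.1929] q [ 0.211  0.978 -0.     0.002] F [ 0.5 -0.  -1. ] w 69.9 g 0.0 q7 1.1
(0.5757, 0.0373, 0.11) -> [ 1.7 -0.1 82.9]
```

View pics/g1.png

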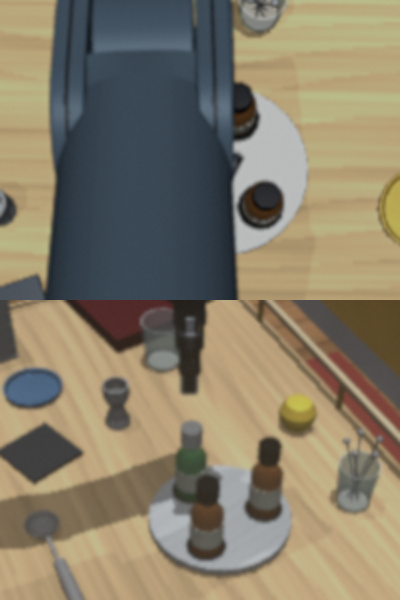

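The arm hides the green bottle from above. In the side crop the fingertips (189,388) sit straight over the green cap (191,430), clear of the ambers at (207,490) and (267,450), so I can descend.

Call:
servo_tool --commands '[{"hand":70,"delta_pos":[1,0,30],"turn":0},{"hand":70,"delta_pos":[1,0,60],"turn":0},{"hand":70,"delta_pos":[1,0,83],"turn":0},{"hand":60,"delta_pos":[1,0,83],"turn":0},{"hand":45,"delta_pos":[1,0,83],"turn":0}]'

```text
t: 2.7
tcp_pos: [0.5754, 0.0402, 0.1117]
ee_rot: [0.209, 0.978, 0.0, 0.001]
contact_force: [-0.1, 0.0, 0.2]
gripper_width: 0.533
grasp_force: 0.0
```

Call:
servo_tool --commands '[{"hand":38,"delta_pos":[0,0,0],"turn":0},{"hand":30,"delta_pos":[0,0,0],"turn":0},{"hand":22,"delta_pos":[0,0,0],"turn":0},{"hand":22,"delta_pos":[0,0,0],"turn":0},{"hand":22,"delta_pos":[0,0,0],"turn":0}]'

```text
t: 3.32
tcp_pos: [0.5743, 0.0398, 0.11]
ee_rot: [0.209, 0.978, -0.0, -0.0]
contact_force: [0.6, -0.1, 1.4]
gripper_width: 0.259
grasp_force: 0.0
```

```bash
python3 - <<'E'
from go import *
rel((.5757,.0373,.11))
p,d=robot.capture("side"); cv2.imwrite("pics/g2.png",cv2.resize(p[110:250,250:430],None,fx=4,fy=4,interpolation=2))
E
```

```text
t 3.33 tcp [0.5743 0.0398 0.11  ] q [ 0.209  0.978 -0.    -0.   ] F [ 0.6 -0.1  1.4] w 22.2 g 0.0 q7 1.12
(0.5757, 0.0373, 0.11) -> [-2.3 -1.7 -0. ]
```

View pics/g2.png

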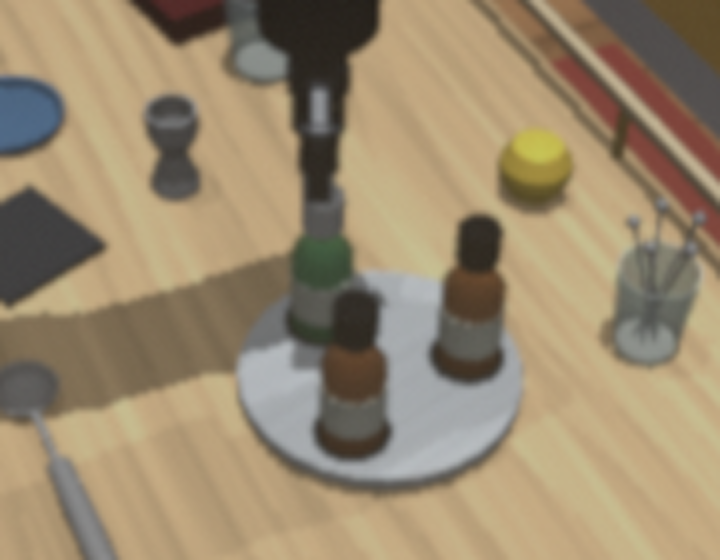

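The fingers have shut to 22 mm with no grip. In the crop the dark fingertip ends at about (318,197), over the top of the white cap (322,188–235) and not alongside it. I'll check the depth there.

```bash
python3 - <<'E'
from go import *
p,d=robot.capture("side"); P=cloud(robot.camera_model("side"),d)
for v in range(132,172,2):
    print(v,[(P[v,u]*1000).round().astype(int).tolist()+[int(p[v,u].mean())] for u in (326,329,332,335)])
E
```

```text
132 [[549, 5, 259, 43], [556, 3, 258, 108], [562, -1, 258, 58], [577, 13, 244, 41]]
134 [[549, 4, 253, 43], [554, -1, 255, 143], [562, -1, 252, 69], [578, 15, 236, 58]]
136 [[550, 6, 245, 43], [552, -5, 253, 142], [565, 5, 241, 71], [577, 12, 232, 62]]
138 [[555, 17, 230, 44], [551, -8, 249, 143], [568, 11, 229, 70], [577, 12, 226, 64]]
140 [[558, 24, 218, 52], [548, -15, 249, 128], [571, 18, 218, 73], [576, 11, 221, 65]]
142 [[539, -18, 248, 66], [547, -17, 244, 116], [554, -19, 244, 81], [576, 10, 216, 88]]
144 [[539, -17, 242, 48], [547, -18, 239, 57], [551, -25, 243, 49], [689, 240, 1, 127]]
146 [[539, -17, 235, 45], [547, -18, 233, 45], [552, -24, 236, 41], [688, 239, -7, 141]]
148 [[543, -9, 222, 40], [549, -12, 222, 43], [556, -16, 223, 41], [682, 225, -2, 146]]
150 [[545, -4, 211, 42], [550, -10, 214, 42], [558, -11, 212, 42], [679, 218, -5, 145]]
152 [[549, 4, 197, 50], [555, 0, 198, 41], [560, -7, 202, 46], [672, 205, -1, 149]]
154 [[557, 21, 175, 68], [563, 17, 176, 42], [571, 17, 173, 69], [669, 198, -3, 162]]
156 [[555, 18, 171, 71], [565, 21, 165, 41], [574, 22, 161, 67], [666, 192, -5, 148]]
158 [[556, 20, 162, 74], [564, 19, 160, 44], [572, 18, 158, 66], [589, 35, 138, 121]]
160 [[556, 20, 155, 82], [563, 17, 155, 68], [573, 19, 150, 81], [585, 26, 140, 108]]
162 [[563, 34, 135, 90], [569, 29, 137, 91], [575, 23, 139, 93], [585, 25, 134, 99]]
164 [[563, 35, 126, 90], [568, 28, 131, 83], [575, 22, 133, 83], [585, 25, 127, 97]]
166 [[564, 36, 118, 92], [568, 27, 125, 82], [575, 24, 124, 83], [586, 27, 118, 100]]
168 [[563, 36, 112, 90], [568, 26, 118, 82], [575, 22, 118, 82], [216, -725, 874, 104]]
170 [[565, 39, 101, 73], [571, 32, 105, 75], [578, 28, 105, 77], [589, 34, 96, 76]]
```

```bash
python3 - <<'E'
from go import *
D=np.load("side0.npz"); P=cloud(robot.camera_model("side"),D["d"])
w=P[20:75,140:185].reshape(-1,3); c=D["p"][20:75,140:185].mean(-1).ravel()
m=(np.hypot(w[:,0]-.276,w[:,1]-.616)<.09)&(w[:,2]>.12)
q=w[m];o=np.argsort(q[:,2])[:25]; print((q[o]*1000).round().astype(int).tolist())
p,d=robot.capture("side"); print(robot.get_state()["qpos"])
P=cloud(robot.camera_model("side"),d)[100:175,310:345].reshape(-1,3)
m=(np.hypot(P[:,0]-.575,P[:,1]-.038)<.03)&(P[:,2]>.143);q=P[m];o=np.argsort(q[:,2])[:12];print((q[o]*1000).round().astype(int).tolist())
E
```

```text
[[290, 658, 245], [299, 654, 245], [245, 577, 245], [248, 575, 245], [266, 571, 246], [262, 566, 246], [257, 568, 246], [259, 567, 246], [254, 569, 247], [293, 652, 247], [296, 650, 247], [294, 659, 247], [251, 569, 247], [303, 654, 247], [284, 655, 248], [297, 655, 248], [281, 655, 249], [285, 660, 249], [291, 657, 249], [288, 657, 249], [263, 566, 250], [304, 656, 250], [282, 657, 251], [300, 648, 251], [244, 579, 251]]
[-0.27140707  0.52322992  0.18357148  1.8164785  -0.12583931  0.81329135
  1.12476015]
[[566, 24, 145], [561, 24, 147], [570, 20, 147], [558, 25, 147], [563, 22, 148], [567, 19, 149], [555, 25, 152], [572, 17, 152], [557, 27, 153], [569, 17, 153], [573, 19, 154], [559, 20, 154]]
```

Measured against the cameras, the real fingertips are about 38 mm higher than the reported TCP, both here and at the start. I'll reopen and go 38 mm lower.

Call:
servo_tool --commands '[{"hand":70,"delta_pos":[-2,-2,-10],"turn":0},{"hand":70,"delta_pos":[-2,-2,-10],"turn":0},{"hand":70,"delta_pos":[-2,-2,-10],"turn":0},{"hand":70,"delta_pos":[-2,-2,-10],"turn":0},{"hand":70,"delta_pos":[-2,-2,5],"turn":0}]'

```text
t: 4.1
tcp_pos: [0.5761, 0.0373, 0.1052]
ee_rot: [0.209, 0.978, 0.0, 0.001]
contact_force: [0.6, 0.8, -0.6]
gripper_width: 0.821
grasp_force: 0.0
```

Call:
servo_tool --commands '[{"hand":70,"delta_pos":[0,0,12],"turn":0},{"hand":70,"delta_pos":[0,0,24],"turn":0},{"hand":70,"delta_pos":[0,0,34],"turn":0},{"hand":60,"delta_pos":[0,0,34],"turn":0},{"hand":50,"delta_pos":[0,0,34],"turn":0}]'

```text
t: 4.72
tcp_pos: [0.5756, 0.0372, 0.0712]
ee_rot: [0.209, 0.978, 0.0, 0.0]
contact_force: [-1.2, 0.4, 0.5]
gripper_width: 0.584
grasp_force: 0.0
```

Call:
servo_tool --commands '[{"hand":42,"delta_pos":[0,0,0],"turn":0},{"hand":36,"delta_pos":[0,0,0],"turn":0},{"hand":28,"delta_pos":[0,0,0],"turn":0},{"hand":22,"delta_pos":[0,0,0],"turn":0},{"hand":22,"delta_pos":[0,0,0],"turn":0}]'

```text
t: 5.35
tcp_pos: [0.5759, 0.0375, 0.0714]
ee_rot: [0.209, 0.978, 0.0, 0.001]
contact_force: [0.5, 0.8, 4.6]
gripper_width: 0.336
grasp_force: 58.8
```

Call:
servo_tool --commands '[{"hand":20,"delta_pos":[0,0,-10],"turn":0},{"hand":20,"delta_pos":[0,0,-30],"turn":0},{"hand":20,"delta_pos":[0,0,-55],"turn":0},{"hand":20,"delta_pos":[0,0,-65],"turn":0},{"hand":20,"delta_pos":[0,0,-65],"turn":0}]'

```text
t: 5.98
tcp_pos: [0.5755, 0.0371, 0.1363]
ee_rot: [0.209, 0.978, 0.0, 0.0]
contact_force: [0.0, 0.2, -1.8]
gripper_width: 0.333
grasp_force: 59.2
```

```bash
python3 go.py .4078,.2215,.136 .4078,.2215,.0605
```

```text
t 5.97 tcp [0.5755 0.0371 0.1363] q [0.209 0.978 0.    0.   ] F [ 0.   0.2 -1.8] w 28.4 g 59.23137009143829 q7 1.12
[0.4078, 0.2215, 0.136] -> [2.284e+02 9.980e+01 2.000e-01]
[0.4078, 0.2215, 0.0605] -> [228.4  99.8  75.7]
```

Call:
servo_tool --commands '[{"hand":20,"delta_pos":[15,7,0],"turn":0},{"hand":20,"delta_pos":[45,20,0],"turn":0},{"hand":20,"delta_pos":[80,35,0],"turn":0},{"hand":20,"delta_pos":[115,50,0],"turn":0},{"hand":20,"delta_pos":[150,65,0],"turn":0}]'

```text
t: 6.6
tcp_pos: [0.4625, 0.1592, 0.1351]
ee_rot: [0.208, 0.978, -0.0, -0.001]
contact_force: [0.0, 0.0, -2.6]
gripper_width: 0.331
grasp_force: 59.2
```

Call:
servo_tool --commands '[{"hand":20,"delta_pos":[35,16,0],"turn":0},{"hand":20,"delta_pos":[60,27,0],"turn":0},{"hand":20,"delta_pos":[74,33,10],"turn":0},{"hand":20,"delta_pos":[78,35,25],"turn":0},{"hand":20,"delta_pos":[78,35,45],"turn":0}]'

```text
t: 7.22
tcp_pos: [0.4074, 0.2218, 0.0898]
ee_rot: [0.208, 0.978, -0.0, -0.0]
contact_force: [0.4, 0.5, -2.5]
gripper_width: 0.333
grasp_force: 59.3
```

```bash
python3 - <<'E'
from go import *
rel((.4078,.2215,.0605))
p,d=robot.capture("side"); cv2.imwrite("pics/g3.png",cv2.resize(p[90:230,190:350],None,fx=4,fy=4,interpolation=2))
E
```

```text
t 7.22 tcp [0.4074 0.2218 0.0898] q [ 0.208  0.978 -0.    -0.   ] F [ 0.4  0.5 -2.5] w 28.4 g 59.27507400512695 q7 0.67
(0.4078, 0.2215, 0.0605) -> [-0.5 -0.1 29.3]
```

View pics/g3.png

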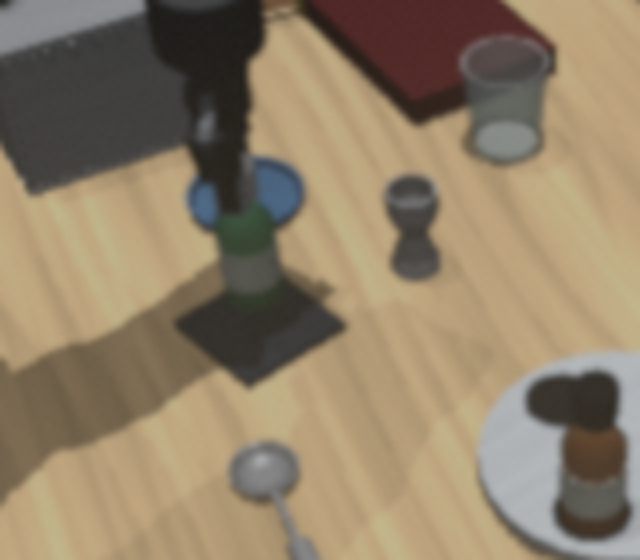

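The bottle hangs upright about 29 mm above the coaster. Its foot is at (250,300) and the coaster's centre at about (260,328), so once lowered it will be near the middle.

Call:
servo_tool --commands '[{"hand":20,"delta_pos":[-2,0,12],"turn":0},{"hand":20,"delta_pos":[-2,0,22],"turn":0},{"hand":20,"delta_pos":[-2,0,27],"turn":0},{"hand":20,"delta_pos":[-2,0,29],"turn":0},{"hand":20,"delta_pos":[-2,0,30],"turn":0}]'

```text
t: 7.9
tcp_pos: [0.4101, 0.2209, 0.0611]
ee_rot: [0.209, 0.978, 0.0, 0.0]
contact_force: [0.5, 0.1, -1.8]
gripper_width: 0.333
grasp_force: 59.4
```

Call:
servo_tool --commands '[{"hand":20,"delta_pos":[0,0,1],"turn":0},{"hand":20,"delta_pos":[0,0,2],"turn":0},{"hand":20,"delta_pos":[0,0,2],"turn":0}]'

```text
t: 8.28
tcp_pos: [0.4103, 0.221, 0.0594]
ee_rot: [0.209, 0.978, 0.0, 0.0]
contact_force: [-0.5, 0.5, 2.6]
gripper_width: 0.331
grasp_force: 59.5
```

Call:
servo_tool --commands '[{"hand":32,"delta_pos":[0,0,0],"turn":0},{"hand":45,"delta_pos":[0,0,0],"turn":0},{"hand":60,"delta_pos":[0,0,0],"turn":0},{"hand":65,"delta_pos":[0,0,-40],"turn":0},{"hand":65,"delta_pos":[0,0,-95],"turn":0}]'

```text
t: 8.9
tcp_pos: [0.4091, 0.2202, 0.1542]
ee_rot: [0.209, 0.978, -0.001, -0.001]
contact_force: [0.5, 0.7, -0.5]
gripper_width: 0.761
grasp_force: 0.0
```

```bash
python3 go.py .3875,-.2265,.16 .3875,-.2265,.0515
```

```text
t 8.9 tcp [0.4091 0.2202 0.1542] q [ 0.209  0.978 -0.001 -0.001] F [ 0.5  0.7 -0.5] w 65.0 g 0.0 q7 0.65
[0.3875, -0.2265, 0.16] -> [-162.8 -416.5   -4.8]
[0.3875, -0.2265, 0.0515] -> [-163.  -416.2  103.7]
```

Call:
servo_tool --commands '[{"hand":65,"delta_pos":[-30,-34,0],"turn":0},{"hand":65,"delta_pos":[-62,-69,0],"turn":0},{"hand":65,"delta_pos":[-95,-105,0],"turn":0},{"hand":65,"delta_pos":[-125,-138,0],"turn":0},{"hand":65,"delta_pos":[-155,-172,0],"turn":0}]'

```text
t: 9.52
tcp_pos: [0.4814, -0.0009, 0.154]
ee_rot: [0.209, 0.978, 0.0, 0.0]
contact_force: [0.4, 0.7, 0.8]
gripper_width: 0.757
grasp_force: 0.0
```

Call:
servo_tool --commands '[{"hand":65,"delta_pos":[-2,-49,0],"turn":0},{"hand":65,"delta_pos":[-4,-98,0],"turn":0},{"hand":65,"delta_pos":[-6,-147,0],"turn":0},{"hand":65,"delta_pos":[-8,-196,0],"turn":0},{"hand":65,"delta_pos":[-8,-240,0],"turn":0}]'

```text
t: 10.15
tcp_pos: [0.3896, -0.2234, 0.1541]
ee_rot: [0.209, 0.978, -0.0, 0.0]
contact_force: [0.5, 0.5, -1.1]
gripper_width: 0.761
grasp_force: 0.0
```

```bash
python3 - <<'E'
from go import *
rel((.3875,-.2265,.0515))
from tops import top_points
p,d=robot.capture("side")
q=top_points("side",d,(270,145)) if 0 else None
P=cloud(robot.camera_model("side"),d)
m=(d>0)&(np.hypot(P[...,0]-.41,P[...,1]-.219)<.035)&(P[...,2]>.118)
print("green cap",np.median(P[m],0).round(4),"old side coaster .407 .2186")
cv2.imwrite("pics/s1.png",cv2.resize(p[200:320,240:380],None,fx=4,fy=4,interpolation=2))
E
```

```text
t 10.15 tcp [ 0.3896 -0.2234  0.1541] q [ 0.209  0.978 -0.     0.   ] F [ 0.5  0.5 -1.1] w 65.0 g 0.0 q7 1.72
(0.3875, -0.2265, 0.0515) -> [  0.7  -3.6 102.6]
green cap [0.4088 0.2165 0.1264] old side coaster .407 .2186
```

View pics/s1.png

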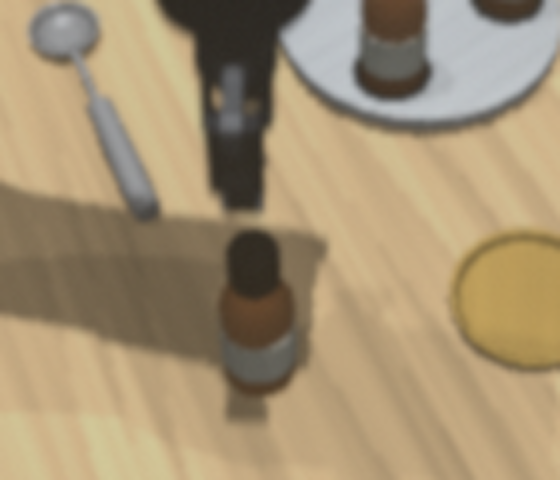

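The green bottle stands on the coaster, about 3 mm off centre in the side view. The open fingers (240,200) are over the spare's cap (253,240), so I'll descend.

Call:
servo_tool --commands '[{"hand":65,"delta_pos":[0,-3,25],"turn":0},{"hand":65,"delta_pos":[0,-3,55],"turn":0},{"hand":65,"delta_pos":[0,-3,85],"turn":0},{"hand":65,"delta_pos":[0,-3,102],"turn":0},{"hand":55,"delta_pos":[0,-3,102],"turn":0}]'

```text
t: 10.82
tcp_pos: [0.3884, -0.2241, 0.0511]
ee_rot: [0.209, 0.978, 0.0, -0.001]
contact_force: [-0.2, 1.1, 0.3]
gripper_width: 0.642
grasp_force: 0.0
```

Call:
servo_tool --commands '[{"hand":42,"delta_pos":[0,0,0],"turn":0},{"hand":36,"delta_pos":[0,0,0],"turn":0},{"hand":28,"delta_pos":[0,0,0],"turn":0},{"hand":20,"delta_pos":[0,0,0],"turn":0},{"hand":20,"delta_pos":[0,0,0],"turn":0}]'

```text
t: 11.45
tcp_pos: [0.3898, -0.2249, 0.0529]
ee_rot: [0.209, 0.978, -0.0, 0.001]
contact_force: [-0.8, -0.0, 7.3]
gripper_width: 0.335
grasp_force: 58.5
```

Call:
servo_tool --commands '[{"hand":20,"delta_pos":[0,0,-10],"turn":0},{"hand":20,"delta_pos":[0,0,-40],"turn":0},{"hand":20,"delta_pos":[0,0,-90],"turn":0},{"hand":20,"delta_pos":[0,0,-140],"turn":0},{"hand":20,"delta_pos":[0,0,-170],"turn":0}]'

```text
t: 12.08
tcp_pos: [0.3894, -0.2249, 0.2251]
ee_rot: [0.209, 0.978, -0.0, 0.001]
contact_force: [0.3, 0.1, -2.0]
gripper_width: 0.33
grasp_force: 59.5
```

```bash
python3 go.py .5755,.0375,.222 .5755,.0375,.0725
```

```text
t 12.07 tcp [ 0.3894 -0.2249  0.2251] q [ 0.209  0.978 -0.     0.001] F [ 0.3  0.1 -2. ] w 28.2 g 59.484862089157104 q7 1.68
[0.5755, 0.0375, 0.222] -> [-62.6 315.5   3.3]
[0.5755, 0.0375, 0.0725] -> [-62.1 315.5 152.8]
```

Call:
servo_tool --commands '[{"hand":20,"delta_pos":[-3,15,0],"turn":0},{"hand":20,"delta_pos":[-9,45,0],"turn":0},{"hand":20,"delta_pos":[-17,85,0],"turn":0},{"hand":20,"delta_pos":[-26,130,0],"turn":0},{"hand":20,"delta_pos":[-35,175,0],"turn":0}]'

```text
t: 12.7
tcp_pos: [0.4927, -0.077, 0.221]
ee_rot: [0.209, 0.978, -0.0, -0.001]
contact_force: [0.3, -1.2, -1.4]
gripper_width: 0.33
grasp_force: 59.5
```

Call:
servo_tool --commands '[{"hand":20,"delta_pos":[-9,45,0],"turn":0},{"hand":20,"delta_pos":[-17,85,0],"turn":0},{"hand":20,"delta_pos":[-24,120,0],"turn":0},{"hand":20,"delta_pos":[-27,140,0],"turn":0},{"hand":20,"delta_pos":[-27,140,20],"turn":0}]'

```text
t: 13.32
tcp_pos: [0.5754, 0.0396, 0.2019]
ee_rot: [0.208, 0.978, 0.0, 0.001]
contact_force: [0.8, -1.6, -2.1]
gripper_width: 0.332
grasp_force: 59.6
```

Call:
servo_tool --commands '[{"hand":20,"delta_pos":[0,0,25],"turn":0},{"hand":20,"delta_pos":[0,0,50],"turn":0},{"hand":20,"delta_pos":[0,0,75],"turn":0},{"hand":20,"delta_pos":[0,0,90],"turn":0},{"hand":20,"delta_pos":[0,0,100],"turn":0}]'

```text
t: 13.95
tcp_pos: [0.5741, 0.0374, 0.1013]
ee_rot: [0.209, 0.978, -0.0, -0.0]
contact_force: [-0.4, 0.7, -1.6]
gripper_width: 0.334
grasp_force: 59.6
```

```bash
python3 - <<'E'
from go import *
rel((.5755,.0375,.0725))
p,d=robot.capture("side"); cv2.imwrite("pics/s2.png",cv2.resize(p[110:250,250:430],None,fx=4,fy=4,interpolation=2))
E
```

```text
t 13.95 tcp [0.5741 0.0374 0.1013] q [ 0.209  0.978 -0.    -0.   ] F [-0.4  0.7 -1.6] w 28.5 g 59.5943158864975 q7 1.14
(0.5755, 0.0375, 0.0725) -> [-1.2  0.7 28.8]
```

View pics/s2.png

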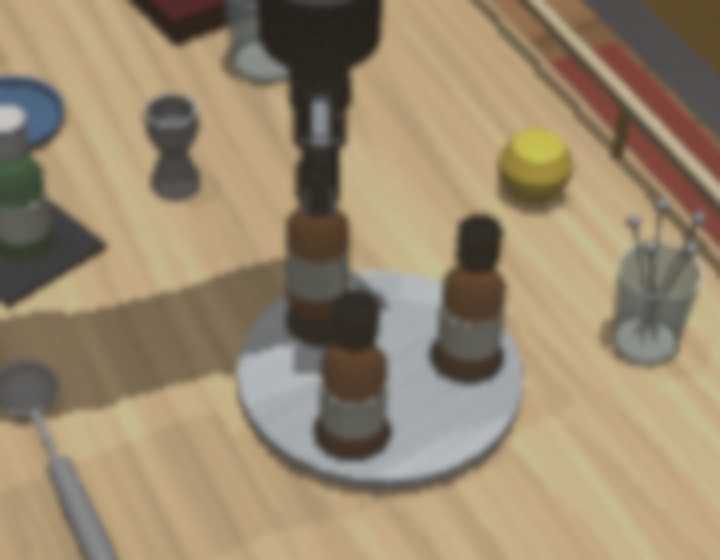

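The spare hangs upright over the freed pad, its foot at (318,335). The other ambers are still at (353,440) and (467,365), unmoved.

Call:
servo_tool --commands '[{"hand":20,"delta_pos":[-1,0,12],"turn":0},{"hand":20,"delta_pos":[-1,0,22],"turn":0},{"hand":20,"delta_pos":[-1,0,27],"turn":0},{"hand":20,"delta_pos":[-1,0,29],"turn":0},{"hand":20,"delta_pos":[-1,0,29],"turn":0}]'

```text
t: 14.62
tcp_pos: [0.5756, 0.0371, 0.0732]
ee_rot: [0.209, 0.978, 0.0, 0.0]
contact_force: [-0.2, 0.2, -1.4]
gripper_width: 0.328
grasp_force: 59.9
```

Call:
servo_tool --commands '[{"hand":20,"delta_pos":[0,0,1],"turn":0},{"hand":20,"delta_pos":[0,0,2],"turn":0},{"hand":20,"delta_pos":[0,0,2],"turn":0}]'

```text
t: 15.0
tcp_pos: [0.5762, 0.037, 0.073]
ee_rot: [0.209, 0.978, 0.0, 0.001]
contact_force: [-4.5, -0.9, 17.5]
gripper_width: 0.329
grasp_force: 61.7
```

Call:
servo_tool --commands '[{"hand":20,"delta_pos":[0,0,-1],"turn":0},{"hand":32,"delta_pos":[0,0,-1],"turn":0},{"hand":45,"delta_pos":[0,0,-1],"turn":0},{"hand":60,"delta_pos":[0,0,-1],"turn":0},{"hand":60,"delta_pos":[0,0,-30],"turn":0}]'

```text
t: 15.62
tcp_pos: [0.5738, 0.0372, 0.0995]
ee_rot: [0.209, 0.978, -0.001, -0.002]
contact_force: [0.2, 0.4, -0.7]
gripper_width: 0.703
grasp_force: 0.0
```

Call:
servo_tool --commands '[{"hand":60,"delta_pos":[0,0,-50],"turn":0},{"hand":60,"delta_pos":[0,0,-90],"turn":0}]'

```text
t: 15.88
tcp_pos: [0.5755, 0.0371, 0.1926]
ee_rot: [0.209, 0.978, 0.0, 0.0]
contact_force: [0.3, -0.7, -0.3]
gripper_width: 0.701
grasp_force: 0.0
```

```bash
python3 go.py .459,-.3878,.19 .459,-.3878,-.015
```

```text
t 15.88 tcp [0.5755 0.0371 0.1926] q [0.209 0.978 0.    0.   ] F [ 0.3 -0.7 -0.3] w 59.8 g 0.0 q7 1.11
[0.459, -0.3878, 0.19] -> [ -67.3 -435.5    2.6]
[0.459, -0.3878, -0.015] -> [ -67.2 -435.5  207.6]
```

Call:
servo_tool --commands '[{"hand":60,"delta_pos":[-8,-50,0],"turn":0},{"hand":60,"delta_pos":[-16,-100,0],"turn":0},{"hand":60,"delta_pos":[-24,-150,0],"turn":0},{"hand":60,"delta_pos":[-32,-200,0],"turn":0},{"hand":60,"delta_pos":[-40,-250,0],"turn":0}]'

```text
t: 16.5
tcp_pos: [0.5092, -0.2088, 0.191]
ee_rot: [0.209, 0.978, 0.0, 0.0]
contact_force: [0.9, -0.3, 0.3]
gripper_width: 0.706
grasp_force: 0.0
```

Call:
servo_tool --commands '[{"hand":60,"delta_pos":[-8,-50,10],"turn":0},{"hand":60,"delta_pos":[-16,-100,30],"turn":0},{"hand":60,"delta_pos":[-24,-150,60],"turn":0},{"hand":60,"delta_pos":[-27,-185,100],"turn":0},{"hand":60,"delta_pos":[-27,-185,125],"turn":0}]'

```text
t: 17.12
tcp_pos: [0.4561, -0.3905, 0.0641]
ee_rot: [0.211, 0.977, -0.001, -0.001]
contact_force: [-0.5, 0.7, 1.5]
gripper_width: 0.699
grasp_force: 0.0
```

```bash
python3 - <<'E'
from go import *
rel((.459,-.3878,-.016))
p,d=robot.capture("side"); cv2.imwrite("pics/c1.png",cv2.resize(p[250:370,290:440],None,fx=4,fy=4,interpolation=2))
P=cloud(robot.camera_model("side"),d)
for k,xy in dict(spare=(.5755,.0345),A=(.6555,-.0365),B=(.5495,-.068)).items():
    m=(d>0)&(np.hypot(P[...,0]-xy[0],P[...,1]-xy[1])<.03)&(P[...,2]>.13);print(k,np.median(P[m],0).round(4))
E
```

```text
t 17.12 tcp [ 0.4561 -0.3905  0.0641] q [ 0.211  0.977 -0.001 -0.001] F [-0.5  0.7  1.5] w 59.7 g 0.0 q7 1.96
(0.459, -0.3878, -0.016) -> [-1.7  3.8 80.1]
spare [nan nan nan]
A [nan nan nan]
B [nan nan nan]
  return _methods._mean(a, axis=axis, dtype=dtype,
  ret = um.true_divide(
```

View pics/c1.png

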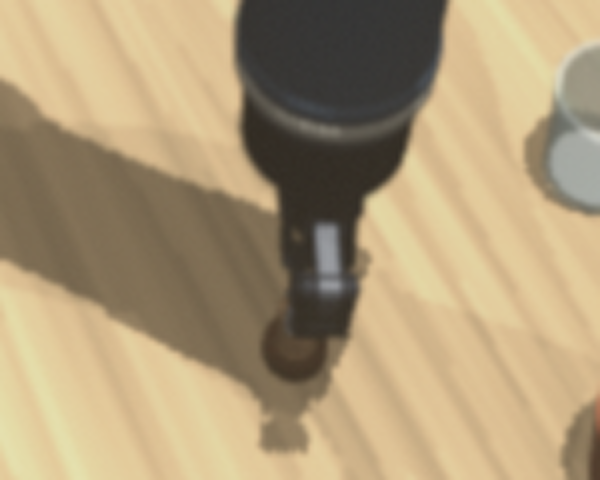

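The front finger (322,310) covers the shank. The stopper's dark head is at (295,347), so there may be a sideways offset to check.

```bash
python3 - <<'E'
from go import *
s=robot.get_state();p=np.array(s["tcp_pos"]);r=R.from_quat(s["ee_rot"])
img,d=robot.capture("side");P=cloud(robot.camera_model("side"),d)
w=P[290:336,350:385].reshape(-1,3); w=w[(w[:,2]>.095)&(w[:,2]<.14)&(np.hypot(w[:,0]-p[0],w[:,1]-p[1])<.07)]
L=r.inv().apply(w-p)*1000
print("finger in tool frame x range",np.percentile(L[:,0],[2,50,98]).round(1),"y",np.percentile(L[:,1],[5,50,95]).round(1),"z max",L[:,2].max().round(1))
print("stopper side-cam est in tool frame",(r.inv().apply(np.array([.4583,-.389,.054])-p)*1000).round(1))
E
```

```text
finger in tool frame x range [10.3 11.5 12. ] y [-38.2 -37.6 -33.5] z max -46.7
stopper side-cam est in tool frame [-2.8 -0.5  7.3]
```

```bash
python3 - <<'E'
from go import *
s=robot.get_state();p=np.array(s["tcp_pos"]);r=R.from_quat(s["ee_rot"])
img,d=robot.capture("side");P=cloud(robot.camera_model("side"),d)
for v in range(312,340,3):
    print(v,[(u,(r.inv().apply(P[v,u]-p)*1000).round().astype(int).tolist(),int(img[v,u].mean())) for u in range(358,384,4)])
E
```

```text
312 [(358, [4, 62, 65], 103), (362, [14, -34, -116], 48), (366, [6, -32, -112], 48), (370, [3, -51, -146], 154), (374, [-9, -33, -114], 95), (378, [-16, -34, -116], 88), (382, [-51, 62, 63], 152)]
315 [(358, [5, 55, 64], 108), (362, [13, -35, -106], 54), (366, [6, -36, -107], 54), (370, [3, -58, -149], 152), (374, [-9, -37, -110], 103), (378, [-41, 55, 65], 107), (382, [-50, 53, 62], 141)]
318 [(358, [5, 46, 62], 104), (362, [13, -39, -102], 63), (366, [11, -64, -150], 66), (370, [4, -63, -147], 112), (374, [-3, -63, -149], 97), (378, [-10, -64, -149], 82), (382, [-49, 46, 63], 175)]
321 [(358, [5, 40, 66], 97), (362, [13, -42, -96], 57), (366, [11, -67, -146], 67), (370, [4, -67, -146], 113), (374, [-3, -67, -145], 107), (378, [-10, -68, -146], 82), (382, [-49, 39, 64], 188)]
324 [(358, [6, 31, 62], 98), (362, [12, -44, -88], 56), (366, [10, -69, -136], 49), (370, [3, -70, -139], 60), (374, [-4, -69, -137], 55), (378, [-10, -69, -138], 109), (382, [-48, 32, 65], 185)]
327 [(358, [6, 24, 62], 99), (362, [13, -52, -92], 63), (366, [9, -67, -122], 48), (370, [2, -68, -123], 54), (374, [-5, -67, -123], 49), (378, [-39, 25, 65], 157), (382, [-47, 24, 62], 187)]
330 [(358, [8, 11, 50], 69), (362, [14, -61, -98], 59), (366, [7, -61, -98], 51), (370, [-1, -61, -98], 52), (374, [-7, -65, -107], 49), (378, [-37, 15, 60], 162), (382, [-46, 16, 62], 188)]
333 [(358, [8, 4, 50], 60), (362, [3, -11, 18], 68), (366, [-6, -11, 19], 62), (370, [-18, 3, 49], 58), (374, [-28, 10, 64], 91), (378, [-37, 11, 65], 168), (382, [-46, 11, 66], 182)]
336 [(358, [9, -3, 50], 61), (362, [2, -11, 34], 70), (366, [-7, -11, 33], 74), (370, [-17, -4, 48], 57), (374, [-28, 3, 64], 118), (378, [-37, 4, 65], 175), (382, [-45, 2, 61], 172)]
339 [(358, [9, -10, 50], 56), (362, [1, -13, 44], 68), (366, [-8, -11, 48], 65), (370, [-17, -11, 48], 59), (374, [-27, -4, 64], 171), (378, [-36, -4, 63], 181), (382, [-44, -5, 61], 168)]
```

Call:
servo_tool --commands '[{"hand":60,"delta_pos":[-3,1,25],"turn":0},{"hand":60,"delta_pos":[-3,1,50],"turn":0},{"hand":60,"delta_pos":[-3,1,70],"turn":0},{"hand":60,"delta_pos":[-3,1,79],"turn":0},{"hand":50,"delta_pos":[-3,1,79],"turn":0}]'

```text
t: 17.9
tcp_pos: [0.4625, -0.3874, -0.0124]
ee_rot: [0.209, 0.978, -0.0, 0.0]
contact_force: [-0.6, 0.2, -0.7]
gripper_width: 0.583
grasp_force: 0.0
```

Call:
servo_tool --commands '[{"hand":40,"delta_pos":[0,0,0],"turn":0},{"hand":30,"delta_pos":[0,0,0],"turn":0},{"hand":22,"delta_pos":[0,0,0],"turn":0},{"hand":14,"delta_pos":[0,0,0],"turn":0},{"hand":14,"delta_pos":[0,0,0],"turn":0}]'

```text
t: 18.52
tcp_pos: [0.4623, -0.3878, -0.0121]
ee_rot: [0.209, 0.978, -0.0, 0.001]
contact_force: [-1.2, 0.9, 7.3]
gripper_width: 0.247
grasp_force: 58.4
```

Call:
servo_tool --commands '[{"hand":14,"delta_pos":[0,0,-15],"turn":0},{"hand":14,"delta_pos":[0,0,-60],"turn":0},{"hand":14,"delta_pos":[0,0,-110],"turn":0},{"hand":14,"delta_pos":[0,0,-160],"turn":0},{"hand":14,"delta_pos":[0,15,-190],"turn":0}]'

```text
t: 19.15
tcp_pos: [0.4678, -0.3755, 0.1808]
ee_rot: [0.21, 0.978, -0.001, 0.002]
contact_force: [0.4, 0.8, -0.4]
gripper_width: 0.251
grasp_force: 58.7
```

```bash
python3 - <<'E'
from go import *
rel((.475,-.1,.18),(.475,.1,.18),(.4445,.374,.18))
for n in ("top","side"):
    p,d=robot.capture(n);P=cloud(robot.camera_model(n),d)
    for k,xy in dict(spare=(.5755,.037),A=(.6555,-.0345),B=(.5505,-.0655)).items():
        m=(d>0)&(np.hypot(P[...,0]-xy[0],P[...,1]-xy[1])<.03)&(P[...,2]>.13)&(P[...,2]<.147);print(n,k,np.median(P[m],0).round(4))
    m=(d>0)&(np.hypot(P[...,0]-.409,P[...,1]-.22)<.03)&(P[...,2]>.12)&(P[...,2]<.135);print(n,"green",np.median(P[m],0).round(4))
E
```

```text
t 19.15 tcp [ 0.4678 -0.3755  0.1808] q [ 0.21   0.978 -0.001  0.002] F [ 0.4  0.8 -0.4] w 21.5 g 58.73534560203552 q7 1.89
(0.475, -0.1, 0.18) -> [106.6 254.1   0. ]
(0.475, 0.1, 0.18) -> [188.8 436.5  -0.5]
(0.4445, 0.374, 0.18) -> [329.1 673.8  -1.4]
top spare [0.5728 0.0374 0.1392]
top A [ 0.6551 -0.0322  0.1389]
top B [ 0.5497 -0.0631  0.1396]
top green [0.4125 0.2214 0.1274]
side spare [0.5708 0.0303 0.138 ]
side A [nan nan nan]
side B [ 0.5487 -0.0688  0.1384]
side green [0.4098 0.2174 0.1256]
  return _methods._mean(a, axis=axis, dtype=dtype,
  ret = um.true_divide(
```

Call:
servo_tool --commands '[{"hand":14,"delta_pos":[20,48,0],"turn":0},{"hand":14,"delta_pos":[42,100,0],"turn":0},{"hand":14,"delta_pos":[64,152,0],"turn":0},{"hand":14,"delta_pos":[86,204,0],"turn":0},{"hand":14,"delta_pos":[107,254,0],"turn":0}]'

```text
t: 19.88
tcp_pos: [0.4736, -0.0966, 0.1769]
ee_rot: [0.209, 0.978, -0.0, -0.0]
contact_force: [0.9, 0.6, 0.5]
gripper_width: 0.251
grasp_force: 58.8
```

Call:
servo_tool --commands '[{"hand":14,"delta_pos":[20,45,0],"turn":0},{"hand":14,"delta_pos":[40,90,0],"turn":0},{"hand":14,"delta_pos":[61,136,0],"turn":0},{"hand":14,"delta_pos":[82,182,0],"turn":0},{"hand":14,"delta_pos":[105,229,0],"turn":0}]'

```text
t: 20.5
tcp_pos: [0.4715, 0.1546, 0.1769]
ee_rot: [0.209, 0.978, -0.0, -0.0]
contact_force: [0.7, 0.4, -0.6]
gripper_width: 0.249
grasp_force: 58.8
```

```bash
python3 go.py .4445,.374,.18
```

```text
t 20.5 tcp [0.4715 0.1546 0.1769] q [ 0.209  0.978 -0.    -0.   ] F [ 0.7  0.4 -0.6] w 21.3 g 58.80196452140808 q7 0.82
[0.4445, 0.374, 0.18] -> [114.4 189.1  -3.2]
```

Call:
servo_tool --commands '[{"hand":14,"delta_pos":[28,47,0],"turn":0},{"hand":14,"delta_pos":[58,95,0],"turn":0},{"hand":14,"delta_pos":[88,145,0],"turn":0},{"hand":14,"delta_pos":[110,180,10],"turn":0},{"hand":14,"delta_pos":[114,189,30],"turn":0}]'

```text
t: 21.12
tcp_pos: [0.4438, 0.3762, 0.1466]
ee_rot: [0.207, 0.978, 0.001, -0.0]
contact_force: [0.9, -0.5, -0.2]
gripper_width: 0.247
grasp_force: 58.8
```

Call:
servo_tool --commands '[{"hand":14,"delta_pos":[0,0,30],"turn":0},{"hand":14,"delta_pos":[0,0,65],"turn":0},{"hand":14,"delta_pos":[0,0,100],"turn":0},{"hand":14,"delta_pos":[0,0,120],"turn":0},{"hand":14,"delta_pos":[0,0,120],"turn":0}]'

```text
t: 21.75
tcp_pos: [0.4441, 0.3714, 0.0255]
ee_rot: [0.209, 0.978, -0.002, -0.001]
contact_force: [0.1, 0.4, -0.1]
gripper_width: 0.253
grasp_force: 58.8
```

```bash
python3 - <<'E'
from go import *
rel((.4445,.374,-.0075))
p,d=robot.capture("side"); cv2.imwrite("pics/c2.png",cv2.resize(p[90:190,190:330],None,fx=5,fy=5,interpolation=2))
E
```

```text
t 21.75 tcp [0.4441 0.3714 0.0255] q [ 0.209  0.978 -0.002 -0.001] F [ 0.1  0.4 -0.1] w 21.6 g 58.8325971364975 q7 0.46
(0.4445, 0.374, -0.0075) -> [ 0.6  2.7 33. ]
```

View pics/c2.png

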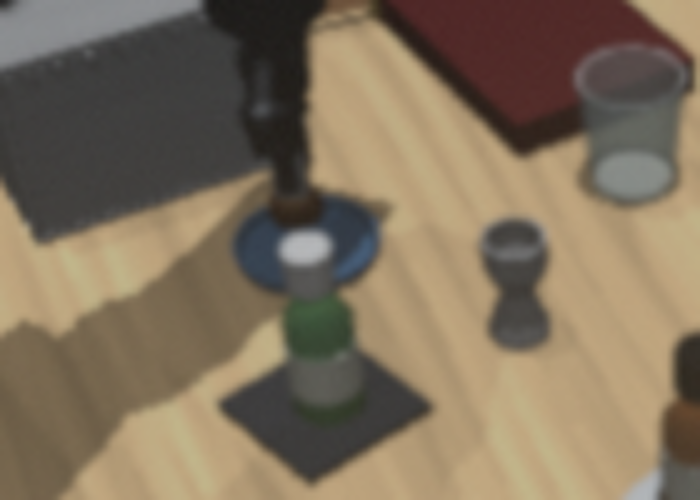

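The stopper's head (297,208) hangs over the blue dish, whose centre is (307,243). It needs a few mm to the right, then down. The green bottle stands well inside the coaster, its foot at (330,405).

Call:
servo_tool --commands '[{"hand":14,"delta_pos":[-2,1,12],"turn":0},{"hand":14,"delta_pos":[-2,1,24],"turn":0},{"hand":14,"delta_pos":[-2,1,29],"turn":0},{"hand":14,"delta_pos":[-2,1,31],"turn":0},{"hand":14,"delta_pos":[-2,1,31],"turn":0}]'

```text
t: 22.42
tcp_pos: [0.4473, 0.3728, -0.004]
ee_rot: [0.209, 0.978, -0.0, -0.0]
contact_force: [0.2, -0.8, -0.5]
gripper_width: 0.252
grasp_force: 58.8
```

Call:
servo_tool --commands '[{"hand":14,"delta_pos":[0,0,2],"turn":0},{"hand":14,"delta_pos":[0,0,3],"turn":0},{"hand":14,"delta_pos":[0,0,3],"turn":0}]'

```text
t: 22.8
tcp_pos: [0.4473, 0.3728, -0.007]
ee_rot: [0.209, 0.978, 0.0, -0.0]
contact_force: [-0.4, 0.1, -1.0]
gripper_width: 0.249
grasp_force: 58.8
```

Call:
servo_tool --commands '[{"hand":14,"delta_pos":[0,0,1],"turn":0},{"hand":14,"delta_pos":[0,0,1],"turn":0}]'

```text
t: 23.05
tcp_pos: [0.4473, 0.3728, -0.008]
ee_rot: [0.209, 0.978, -0.0, -0.0]
contact_force: [-0.2, -0.2, -0.4]
gripper_width: 0.248
grasp_force: 58.8
```

Call:
servo_tool --commands '[{"hand":14,"delta_pos":[0,0,0.5],"turn":0},{"hand":24,"delta_pos":[0,0,0.5],"turn":0},{"hand":40,"delta_pos":[0,0,0.5],"turn":0},{"hand":55,"delta_pos":[0,0,0.5],"turn":0},{"hand":60,"delta_pos":[0,0,-20],"turn":0}]'

```text
t: 23.68
tcp_pos: [0.4464, 0.3721, 0.011]
ee_rot: [0.209, 0.978, -0.001, -0.001]
contact_force: [-0.7, 0.2, -0.0]
gripper_width: 0.703
grasp_force: 0.0
```

Call:
servo_tool --commands '[{"hand":60,"delta_pos":[0,0,-40],"turn":0},{"hand":65,"delta_pos":[0,0,-95],"turn":0},{"hand":70,"delta_pos":[0,0,-110],"turn":0}]'

```text
t: 24.05
tcp_pos: [0.4487, 0.3739, 0.1254]
ee_rot: [0.209, 0.978, 0.002, 0.001]
contact_force: [-0.6, 0.1, -0.7]
gripper_width: 0.819
grasp_force: 0.0
```

```bash
python3 go.py .5433,.2426,.125 .5433,.2426,.008
```

```text
t 24.05 tcp [0.4487 0.3739 0.1254] q [0.209 0.978 0.002 0.001] F [-0.6  0.1 -0.7] w 69.9 g 0.0 q7 0.45
[0.5433, 0.2426, 0.125] -> [-140.   -81.2    0.3]
[0.5433, 0.2426, 0.008] -> [-139.7  -81.8  117.3]
```

Call:
servo_tool --commands '[{"hand":75,"delta_pos":[-40,-23,0],"turn":0},{"hand":75,"delta_pos":[-85,-49,0],"turn":0},{"hand":75,"delta_pos":[-125,-73,0],"turn":0},{"hand":75,"delta_pos":[-140,-82,15],"turn":0},{"hand":75,"delta_pos":[-140,-82,35],"turn":0}]'

```text
t: 24.68
tcp_pos: [0.5422, 0.2393, 0.0859]
ee_rot: [0.21, 0.978, -0.0, 0.0]
contact_force: [-0.3, 0.1, 0.1]
gripper_width: 0.881
grasp_force: 0.0
```

```bash
python3 - <<'E'
from go import *
rel((.5433,.2426,.009))
p,d=robot.capture("side"); cv2.imwrite("pics/j1.png",cv2.resize(p[90:190,220:360],None,fx=5,fy=5,interpolation=2))
s=robot.get_state();q=np.array(s["tcp_pos"]);r=R.from_quat(s["ee_rot"]);P=cloud(robot.camera_model("side"),d)
for v in range(130,160,4):
    print(v,[(u,(r.inv().apply(P[v,u]-q)*1000).round().astype(int).tolist()) for u in range(282,306,3)])
E
```

```text
t 24.68 tcp [0.5422 0.2393 0.0859] q [ 0.21   0.978 -0.     0.   ] F [-0.3  0.1  0.1] w 75.2 g 0.0 q7 0.74
(0.5433, 0.2426, 0.009) -> [ 0.4  3.5 76.9]
130 [(282, [43, 142, 85]), (285, [33, 145, 87]), (288, [2, -54, -63]), (291, [-6, -55, -63]), (294, [2, 142, 85]), (297, [-8, 138, 82]), (300, [-19, 139, 83]), (303, [-29, 139, 83])]
134 [(282, [42, 122, 86]), (285, [32, 122, 87]), (288, [11, 21, 9]), (291, [2, 23, 11]), (294, [-7, 21, 9]), (297, [-9, 116, 82]), (300, [-19, 120, 85]), (303, [-29, 117, 83])]
138 [(282, [40, 99, 86]), (285, [31, 102, 88]), (288, [12, 17, 21]), (291, [3, 22, 25]), (294, [-7, 21, 25]), (297, [-16, 14, 19]), (300, [-20, 93, 81]), (303, [-30, 100, 86])]
142 [(282, [39, 77, 85]), (285, [28, 71, 81]), (288, [9, -17, 10]), (291, [0, -20, 8]), (294, [-9, -16, 11]), (297, [-18, -13, 13]), (300, [-21, 78, 86]), (303, [-31, 78, 86])]
146 [(282, [37, 56, 84]), (285, [28, 56, 85]), (288, [11, -8, 32]), (291, [1, -18, 25]), (294, [-8, -16, 27]), (297, [-16, -2, 38]), (300, [-22, 54, 84]), (303, [-31, 56, 85])]
150 [(282, [36, 33, 83]), (285, [27, 38, 87]), (288, [16, 33, 83]), (291, [3, -4, 52]), (294, [-6, -4, 52]), (297, [-15, 5, 59]), (300, [-22, 40, 88]), (303, [-32, 36, 86])]
154 [(282, [35, 14, 83]), (285, [26, 19, 88]), (288, [14, -3, 69]), (291, [3, -12, 62]), (294, [-6, -15, 59]), (297, [-15, -4, 69]), (300, [-23, 16, 85]), (303, [-32, 19, 88])]
158 [(282, [33, -6, 83]), (285, [24, -5, 84]), (288, [14, -8, 82]), (291, [4, -12, 78]), (294, [-6, -17, 73]), (297, [-15, -10, 80]), (300, [-24, -4, 85]), (303, [-33, -6, 84])]
```

View pics/j1.png

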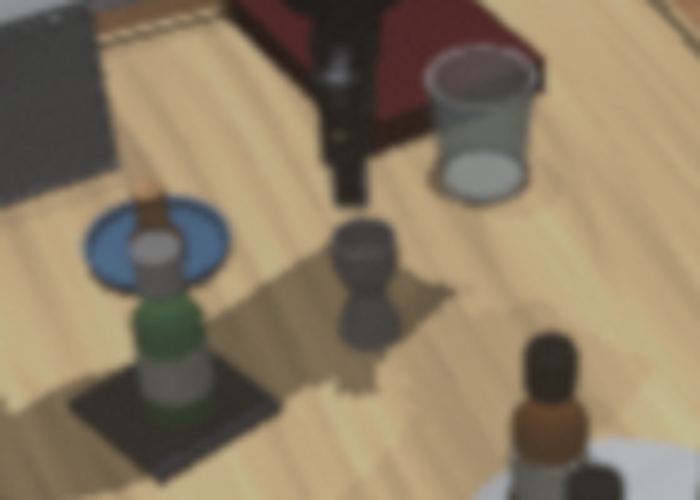

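The stopper stands upright in the dish, shank top at (150,190). The open fingers (350,190) are over the jigger (365,240).

Call:
servo_tool --commands '[{"hand":75,"delta_pos":[-2,3,25],"turn":0},{"hand":75,"delta_pos":[-2,3,50],"turn":0},{"hand":75,"delta_pos":[-2,3,70],"turn":0},{"hand":75,"delta_pos":[-2,3,77],"turn":0},{"hand":62,"delta_pos":[-2,3,77],"turn":0}]'

```text
t: 25.35
tcp_pos: [0.5441, 0.2431, 0.0097]
ee_rot: [0.208, 0.978, -0.0, -0.0]
contact_force: [0.1, 0.3, -0.2]
gripper_width: 0.726
grasp_force: 0.0
```

Call:
servo_tool --commands '[{"hand":52,"delta_pos":[0,0,0],"turn":0},{"hand":46,"delta_pos":[0,0,0],"turn":0},{"hand":40,"delta_pos":[0,0,0],"turn":0},{"hand":32,"delta_pos":[0,0,0],"turn":0},{"hand":32,"delta_pos":[0,0,0],"turn":0}]'

```text
t: 25.98
tcp_pos: [0.5454, 0.2431, 0.0109]
ee_rot: [0.209, 0.978, 0.001, 0.001]
contact_force: [0.3, 0.7, 7.0]
gripper_width: 0.453
grasp_force: 59.3
```

Call:
servo_tool --commands '[{"hand":32,"delta_pos":[0,0,-15],"turn":0},{"hand":32,"delta_pos":[0,0,-60],"turn":0},{"hand":32,"delta_pos":[0,0,-110],"turn":0},{"hand":32,"delta_pos":[0,0,-160],"turn":0},{"hand":32,"delta_pos":[0,0,-190],"turn":0}]'

```text
t: 26.6
tcp_pos: [0.5451, 0.2427, 0.2036]
ee_rot: [0.209, 0.978, 0.001, 0.001]
contact_force: [0.8, 0.4, -1.0]
gripper_width: 0.455
grasp_force: 60.6
```

```bash
python3 go.py .475,.06,.20 .475,-.12,.20 .5535,-.255,.20
```

```text
t 26.6 tcp [0.5451 0.2427 0.2036] q [0.209 0.978 0.001 0.001] F [ 0.8  0.4 -1. ] w 38.9 g 60.61544288531877 q7 0.72
[0.475, 0.06, 0.2] -> [ -10.7 -195.4    3.2]
[0.475, -0.12, 0.2] -> [ -84.3 -359.7    2.9]
[0.5535, -0.255, 0.2] -> [-211.1 -450.8    2.9]
```

Call:
servo_tool --commands '[{"hand":32,"delta_pos":[-2,-40,0],"turn":0},{"hand":32,"delta_pos":[-5,-90,0],"turn":0},{"hand":32,"delta_pos":[-8,-142,0],"turn":0},{"hand":32,"delta_pos":[-11,-195,0],"turn":0},{"hand":32,"delta_pos":[-31,-240,0],"turn":0}]'

```text
t: 27.22
tcp_pos: [0.4732, 0.0095, 0.2009]
ee_rot: [0.209, 0.978, 0.0, -0.0]
contact_force: [0.9, -0.4, -1.7]
gripper_width: 0.451
grasp_force: 60.7
```

Call:
servo_tool --commands '[{"hand":32,"delta_pos":[-20,-45,0],"turn":0},{"hand":32,"delta_pos":[-40,-90,0],"turn":0},{"hand":32,"delta_pos":[-60,-120,0],"turn":0},{"hand":32,"delta_pos":[-100,-150,0],"turn":0},{"hand":32,"delta_pos":[-140,-180,0],"turn":0}]'

```text
t: 27.85
tcp_pos: [0.5294, -0.2118, 0.201]
ee_rot: [0.209, 0.978, 0.0, 0.0]
contact_force: [0.6, 0.1, -1.3]
gripper_width: 0.451
grasp_force: 60.7
```

```bash
python3 go.py .5535,-.255,.20
```

```text
t 27.85 tcp [ 0.5294 -0.2118  0.201 ] q [0.209 0.978 0.    0.   ] F [ 0.6  0.1 -1.3] w 38.6 g 60.713169841328636 q7 1.58
[0.5535, -0.255, 0.2] -> [-39.6 -29.6   1. ]
```

Call:
servo_tool --commands '[{"hand":32,"delta_pos":[-30,-22,0],"turn":0},{"hand":32,"delta_pos":[-40,-30,20],"turn":0},{"hand":32,"delta_pos":[-40,-30,65],"turn":0},{"hand":32,"delta_pos":[-40,-30,110],"turn":0},{"hand":32,"delta_pos":[-40,-30,145],"turn":0}]'

```text
t: 28.48
tcp_pos: [0.5521, -0.2527, 0.053]
ee_rot: [0.209, 0.978, 0.0, -0.001]
contact_force: [0.5, -0.1, -1.1]
gripper_width: 0.451
grasp_force: 60.7
```

```bash
python3 - <<'E'
from go import *
robot.capture("top")
rel((.5535,-.255,.0145))
p,d=robot.capture("side"); cv2.imwrite("pics/j2.png",cv2.resize(p[200:320,310:450],None,fx=4,fy=4,interpolation=2))
E
```

```text
t 28.52 tcp [ 0.55   -0.2516  0.049 ] q [ 0.208  0.978  0.001 -0.004] F [-1.1  1.6 -5.5] w 38.7 g 60.70796395826619 q7 1.68
(0.5535, -0.255, 0.0145) -> [-4.9 -1.7 34.5]
```

View pics/j2.png

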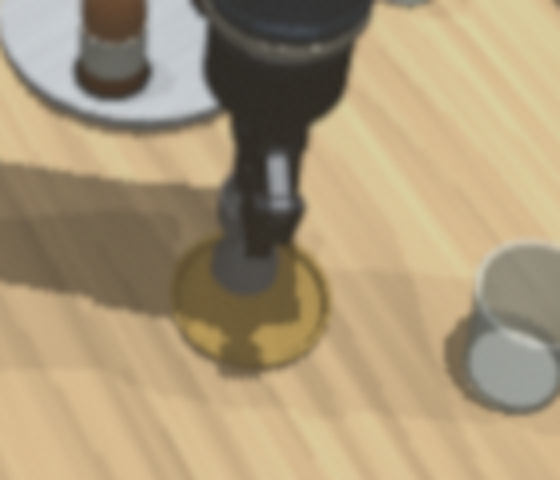

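The jigger's foot (245,270) hangs about 34 mm over the tray, whose centre is (250,302), and is lined up. I'll lower it.

Call:
servo_tool --commands '[{"hand":32,"delta_pos":[-2,0,10],"turn":0},{"hand":32,"delta_pos":[-2,0,20],"turn":0},{"hand":32,"delta_pos":[-2,0,28],"turn":0},{"hand":32,"delta_pos":[-2,0,32],"turn":0},{"hand":32,"delta_pos":[-2,0,32],"turn":0}]'

```text
t: 29.2
tcp_pos: [0.5551, -0.255, 0.0229]
ee_rot: [0.209, 0.978, 0.0, -0.0]
contact_force: [-0.1, 0.3, -2.4]
gripper_width: 0.447
grasp_force: 60.8
```

Call:
servo_tool --commands '[{"hand":32,"delta_pos":[0,0,4],"turn":0},{"hand":32,"delta_pos":[0,0,6],"turn":0},{"hand":32,"delta_pos":[0,0,7],"turn":0},{"hand":32,"delta_pos":[0,0,7],"turn":0}]'

```text
t: 29.7
tcp_pos: [0.5552, -0.2551, 0.016]
ee_rot: [0.209, 0.978, -0.0, -0.0]
contact_force: [-0.1, -0.9, -1.4]
gripper_width: 0.454
grasp_force: 60.8
```

Call:
servo_tool --commands '[{"hand":32,"delta_pos":[0,0,1],"turn":0},{"hand":32,"delta_pos":[0,0,1.5],"turn":0},{"hand":32,"delta_pos":[0,0,1.5],"turn":0}]'

```text
t: 30.08
tcp_pos: [0.5556, -0.2552, 0.015]
ee_rot: [0.209, 0.978, -0.0, 0.0]
contact_force: [-0.6, 0.1, 4.9]
gripper_width: 0.454
grasp_force: 61.2
```

Touching down; release and rise.

Call:
servo_tool --commands '[{"hand":42,"delta_pos":[0,0,0],"turn":0},{"hand":55,"delta_pos":[0,0,0],"turn":0},{"hand":70,"delta_pos":[0,0,0],"turn":0},{"hand":75,"delta_pos":[0,0,-10],"turn":0},{"hand":75,"delta_pos":[0,0,-50],"turn":0}]'

```text
t: 30.7
tcp_pos: [0.5538, -0.2544, 0.0637]
ee_rot: [0.209, 0.978, 0.0, -0.002]
contact_force: [1.4, -0.1, 0.5]
gripper_width: 0.878
grasp_force: 0.0
```

Call:
servo_tool --commands '[{"hand":75,"delta_pos":[0,0,-60],"turn":0},{"hand":75,"delta_pos":[0,0,-120],"turn":0},{"hand":75,"delta_pos":[0,-45,-140],"turn":0},{"hand":75,"delta_pos":[0,-95,-140],"turn":0},{"hand":75,"delta_pos":[0,-140,-140],"turn":0}]'

```text
t: 31.32
tcp_pos: [0.4972, -0.3844, 0.2059]
ee_rot: [0.209, 0.978, -0.0, 0.001]
contact_force: [0.8, 0.3, -0.9]
gripper_width: 0.878
grasp_force: 0.0
```

Call:
servo_tool --commands '[{"hand":75,"delta_pos":[0,0,0],"turn":0},{"hand":75,"delta_pos":[0,0,0],"turn":0}]'

```text
t: 31.58
tcp_pos: [0.4982, -0.3824, 0.2049]
ee_rot: [0.209, 0.978, 0.0, 0.0]
contact_force: [1.1, 1.4, 0.5]
gripper_width: 0.876
grasp_force: 0.0
```

```bash
python3 - <<'E'
from go import *
rel()
ims=[]
for n in ("top","side"):
    p,d=robot.capture(n);P=cloud(robot.camera_model(n),d);ims.append(p)
    for k,(x,y,z) in dict(spare=(.574,.035,.14),A=(.655,-.0345,.14),B=(.5505,-.0655,.14),green=(.41,.22,.128),stopper=(.446,.373,.058),jigger=(.555,-.255,.08)).items():
        m=(d>0)&(np.hypot(P[...,0]-x,P[...,1]-y)<.03)&(abs(P[...,2]-z)<.007)
        print(n,k,P[m].shape[0],((P[m].min(0)+P[m].max(0))/2).round(4) if m.any() else "",np.median(P[m],0).round(4) if m.any() else "")
cv2.imwrite("pics/end.png",np.vstack([ims[0][60:320,60:560],ims[1][110:350,170:570][:, :].copy() if 0 else cv2.copyMakeBorder(ims[1][90:330,170:570],0,0,0,100,0)]))
E
```

```text
t 31.57 tcp [ 0.4982 -0.3824  0.2049] q [0.209 0.978 0.    0.   ] F [1.1 1.4 0.5] w 74.8 g 0.0 q7 1.87
top spare 156 [0.5731 0.0366 0.1392] [0.573  0.0373 0.1395]
top A 156 [ 0.6559 -0.0314  0.139 ] [ 0.6553 -0.0322  0.1395]
top B 158 [ 0.5508 -0.0622  0.1383] [ 0.5512 -0.0631  0.1392]
top green 159 [0.4135 0.2216 0.1275] [0.4127 0.221  0.1275]
top stopper 89 [0.4455 0.3727 0.0562] [0.4446 0.3726 0.0572]
top jigger 100 [ 0.5539 -0.2531  0.079 ] [ 0.5542 -0.2535  0.0786]
side spare 77 [0.5728 0.0346 0.1377] [0.5711 0.0323 0.138 ]
side A 83 [ 0.6544 -0.0354  0.1377] [ 0.6539 -0.0368  0.1378]
side B 93 [ 0.5501 -0.0665  0.1377] [ 0.5499 -0.068   0.1383]
side green 67 [0.4102 0.2178 0.1259] [0.4091 0.2181 0.1263]
side stopper 24 [0.444  0.3673 0.056 ] [0.4428 0.3668 0.0556]
side jigger 95 [ 0.5539 -0.2552  0.0778] [ 0.5544 -0.254   0.0775]
```

View pics/end.png

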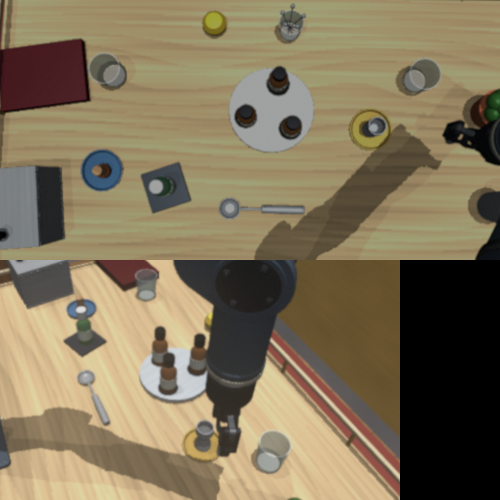

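Everything stands in place: stopper in the blue dish (102,170), green on the coaster (163,186), three ambers on the turntable, jigger in the tray (375,127). Each is within about 5 mm of its target in the same camera's measurement.

```bash
python3 -c "
from rig import robot
print(robot.hand_in())"
```

```text
the job is handed in; nothing more can be done
None
```

The trolley is in order and the job is handed in at about 32 s, though no verdict came back: in the final pictures the green bottle, spare, stopper and jigger all stand upright within about 5 mm of their targets, and the two ambers on the turntable have not moved.

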